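Free a shank plate from the edging jig and add it to the crosswise stack

TASK

A finished shank plate is still locked in the edging jig by the sprung hold-down finger. Lift the finger until it snaps over and stands open by itself, slide the plate out of the jig's open front end, and lay it flat on the stack as the missing second plate of the top layer: parallel to the one already there, squarely across the two below and with the same gap as they have. Leave the finger open, do not let the plate fall to the bench, and leave the other plates of the stack and the tin between jig and stack where they are.

Things in the scene. Friction and masses are not known exactly. Their poses are not given: they have to be found in the camera images.
- jig: Grey steel jig fixed to the bench; origin at bench level, channel along x. Body x -80 (front) to +85, y -41 to +41 mm, on a 190 x 110 x 6 mm flange; channel floor 40 mm high. Rails (x -80 to +40, inner faces y +-26.5, tops 54 mm high) guide the plate; for x -80 to -25 lips (underside 50 mm high, reaching in to y +-22) hold it down: it can leave only by sliding out of the front (-x).
- channel_rear (a point): Point on the bare channel floor behind the plate, at x +62 mm in the jig (40 mm high, axes as the jig's): the floor is free from x +40 to +85 mm and open at the rear, so one can reach down here and push the plate's rear edge (at x +40). A plate pushed out by up to 95 mm stays caught under the lips and overhangs the front, nearly level.
- finger (a joint): Hinge of the sprung hold-down finger, rad: 0 = down on the plate, grows as it lifts, 1.9 = fully open (stop): then it stands up to 185 mm above the bench, leaning to the jig's +y side; keep clear of it. The spring goes over centre: below about 0.8 rad it pulls the finger down (about 5 N straight up at the lip lifts it from 0), above that it flips it open and keeps it there.
- finger_pivot (a point): Point on the finger's pivot axle, 60 mm above the bench, at x -76, y +52 mm in the jig. The axle runs along the jig's x; point axes as the jig's. The posts carrying it stand at x -102 to -54, y 44 to 60 mm, up to 72 mm high.
- finger_lip (a point): Middle of the upturned lip at the finger's free end. The finger, a steel bar 14 mm wide (jig's x), 8 mm thick, lies to the jig's -y across the front, underside 58 mm high; past the jig's right side it turns up 40 degrees into a lip 30 x 14 x 6 mm in free air, its middle 120 mm from the axle, 69.5 mm high. A pad presses the plate; a tooth blocks the plate's front edge. Axes turn with the finger.
- plate_mid (a point): Centre of the plate to be freed (half-way up): plain aluminium, 120 (x) x 50 (y) x 8 (z) mm, about 0.13 kg, two dark rivet holes; at the start it lies on the channel floor with its front edge at the jig's front end (plate centre 20 mm in front of the jig's origin, 44 mm high).
- board: Plywood board fixed on the bench, 155 x 155 x 20 mm, origin at its underside's centre. It carries the same plates: a lower layer of two along its x, centred at y +38 and -38 mm (26 mm gap), and one upper plate along its y, centred at x +38 mm. The missing plate belongs along the board's y at x -38, y 0 mm, its centre then 32 mm above the bench.
- mate_mid (a point): Centre of the plate already in the top layer (same plate, its x along the board's y).
- low_l_mid (a point): Centre of the lower plate at the board's +y side.
- low_r_mid (a point): Centre of the lower plate at the board's -y side.
- tin: Bystander: tin, 72 mm diameter, 85 mm high; origin under its centre.

How it is judged:
By the outcome, as a careful person would: the job done as asked, in the order asked, and still so for the second after the job is handed in, with the robot touching nothing.
It also fails if it takes over 72 s, if anything falls off the work surface, if the arm or the gripper's body presses on something with over 40 N, if the wrist force passes 120 N, or if a joint passes its speed limit or range.

ROBOT

A 6-joint arm with a two-finger parallel gripper is mounted at the origin on the work surface. World frame = base frame: x ahead of the robot, y to its left, z up, the work surface at z = 0. Lengths are in mm, angles in degrees, forces in N, time in s.
With the tool pointing down it reaches from about 350 to 850 mm from the base axis. Payload 8.1 kg.
Tool frame: the origin (TCP) lies at the very end of the fingers, on their centre line; the grasp point (between the pads) lies 19 mm behind it (r.grip_depth is the distance from the TCP to the grasp point, in mm); y points along the fingers, z is the direction in which the jaws open and shut, and the axes are right-handed (so a half turn about y gives the same grasp; the last joint's range is limited). The gripper opens to 85 mm and grips with 20 to 120 N. Pads are 22 mm wide; open, the fingers measure 114 mm over their backs; the gripper's body (76 mm by 85 mm) begins 54 mm behind the grasp point. The pads swing forward as they close: fully open they stand 13 mm farther back than shut.
Start: joints at [-82.013, 7.471, 85.268, -0, 87.261, -4.893], TCP at [133.767, -584.903, 231.292] pointing down, gripper open.
Joint ranges: [-169.43, 169.43], [-51.17, 129.36], [1.28, 143.12], [-76.62, 256.62], [0, 156.53], [-152.29, 152.29]. Speed limits (degrees/s): [136.94, 136.94, 159.86, 180, 180, 180].

INTERFACE

Orientations are given as [roll, pitch, yaw] about the fixed x, y, z axes, in that order (R = Rz(yaw) Ry(pitch) Rx(roll)).
In Python, from bench import readout, eyes, r gives the robot as it stands. The module is installed in compiled form; this text tells all that it offers.
- The arm moves only by the tool move_arm, never from a script. Its argument "motion" is text: rows parted by semicolons, each of 6 numbers parted by spaces: the shift along the world's x, y, z in cm, then the turn, a rotation vector about the world's x, y, z in degrees. A call has 1 to 10 rows; each row is the pose to reach, as a shift and turn from the pose commanded when the call began; what a row does not reach only later rows make up. A row lasts 1/12 s, in which the tool goes at most 41.7 mm and 7.16 degrees, less where a joint would pass 70% of its speed; a pose out of reach is approached as far as the arm can. A call with a gripper value outside its range is refused whole. "fingers" is the finger opening in cm, from 0 to 8.54, set as the call begins (left out, the last holds). The fingers move at their own pace and stop on an object; "squeeze" is the grip in N (left out, the last holds). Time passes only in rows, so rows that repeat a pose let the fingers close. It gives the time, the measured TCP pose, the force and the opening at its end, in the units of the state.
- readout.sense(): the state, without advancing time (a new reading comes with each control period).
- eyes.snapshot(name): name is "side" or "top" or "wrist"; returns a dict with "image" (480x640x3 uint8, blue, green, red), "fx", "fy", "cx", "cy" (pixels), "world_to_cam" (4x4, takes a point from world to camera coordinates). Camera axes: x right, y down, z forward; pixel columns grow to the right and rows downward; lengths in mm; the calibration is good to about 2 mm. A picture is of the moment at which its call begins. There is no depth.
- r.hand_in(): hands the job in, once; it reports no verdict.
The state is a dict: "time": time; "joint_pos": joint angles; "qd": joint speeds; "joint_efforts": joint torques, N m; "tool_pos": TCP position; "tcp_rot": TCP orientation; "ft_force": force on the tool from outside, world axes, zero at the start; "wrist_torque": the same for the moment, N m; "finger_gap": finger opening in mm.
Only numpy, scipy, OpenCV 4.12 (cv2) and the standard library are available. Lean on these libraries where they do the work, as an engineer would, in place of code of your own. Each camera call takes 0.05 s, during which the arm holds its last target. There are 200 camera calls.

## Working session

There is one attempt and no reset: what is moved stays moved. The work goes in short steps, Python scripts to look and compute and a tool call to move; the robot and the scene stay as the last step left them, time stands still between calls to the robot, and variables do not carry over. Pictures are saved under pics/ and viewed, about 8 in all and at most 12, crops included, and the job is handed in when it is done.

Besides the shell and the picture viewer there is one more tool, called after "Emit:" as name(argument=value, ...) on one line, values as JSON. move_arm: Moves the arm, as the interface text tells. Its arguments: {"type":"object","properties":{"motion":{"type":"string"},"fingers":{"type":"number"},"squeeze":{"type":"number"}},"required":["motion"]}

```bash
mkdir -p pics
python3 - <<'E'
from bench import readout, eyes, r
import cv2,pickle,numpy as np
np.set_printoptions(suppress=True,precision=3)
for n in("top","side"):
    s=eyes.snapshot(n);cv2.imwrite(f"pics/{n}0.png",s["image"]);pickle.dump(s,open(n+".pkl","wb"))
    print(n,s["fx"],s["fy"],s["cx"],s["cy"]);print(s["world_to_cam"])
print(readout.sense())
E
```

```text
top 448.42495439484753 448.42495439484753 310.3435828235743 249.80899597152853
[[ -0.028  -1.      0.006 -26.54 ]
 [ -0.988   0.027  -0.151 591.82 ]
 [  0.151  -0.01   -0.989 818.158]
 [  0.      0.      0.      1.   ]]
side 622.3904594585341 622.3904594585341 320.4454454753957 244.4111867648261
[[   0.735   -0.678   -0.021 -460.061]
 [  -0.498   -0.519   -0.695  340.74 ]
 [   0.46     0.521   -0.719  732.694]
 [   0.       0.       0.       1.   ]]
{'time': 0.1, 'joint_pos': array([-82.013,   7.51 ,  85.324,  -0.002,  87.261,  -4.893]), 'qd': array([-0.008, -0.105, -0.229,  0.012,  0.064,  0.01 ]), 'joint_efforts': array([  0.002, -57.095, -50.194,  -0.   ,   0.008,   0.   ]), 'tool_pos': array([ 133.687, -584.405,  230.343]), 'tcp_rot': array([ -90.095,    0.007, -167.121]), 'ft_force': array([ 0.581, -0.245,  0.113]), 'wrist_torque': array([-0.016,  0.021, -0.045]), 'finger_gap': 85.58221275287752}
```

View pics/top0.png

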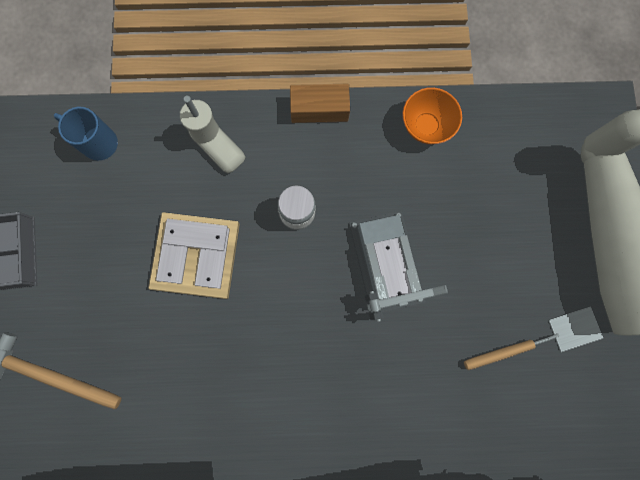

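View pics/side0.png

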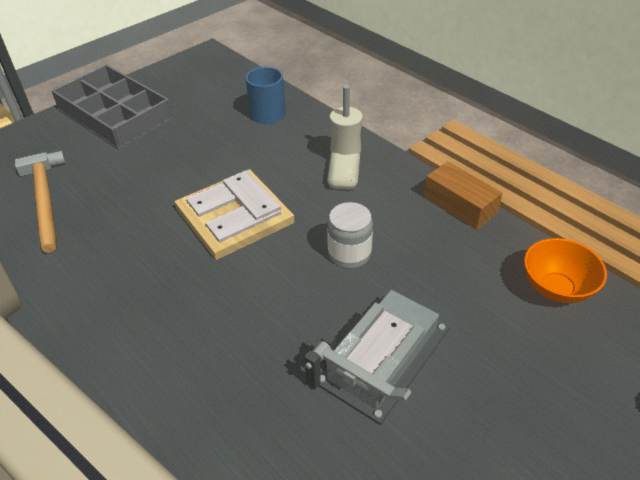

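The top view shows the jig at about (390,255) with its front towards the robot and the finger lip at (440,291). The tin is at (297,205) and the board at (194,255), with the mate plate at (195,235). The side view agrees. Next I'll crop closer to measure.

Run:
```python
import cv2,numpy as np
def crop(n,x,y,w,h,W,H):
    im=cv2.imread(f"pics/{n}0.png")[y:y+h,x:x+w]
    return cv2.resize(im,(W,H),interpolation=cv2.INTER_CUBIC)
# scale 4 for 100x75 ; 
a=np.hstack([crop("top",345,205,105,120,400,457),crop("top",144,205,105,120,400,457)])
cv2.imwrite("pics/c1.png",a)
b=np.hstack([crop("side",300,285,150,140,400,373),crop("side",168,160,135,126,400,373)])
cv2.imwrite("pics/c2.png",b)
```

```text
(no output)
```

View pics/c1.png

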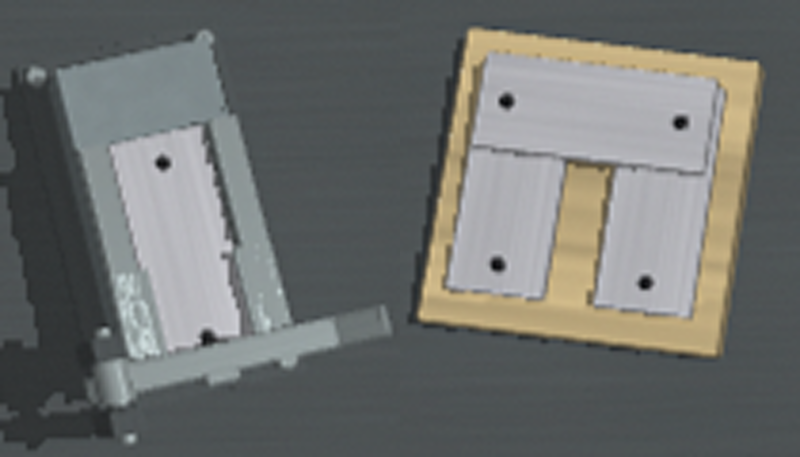

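View pics/c2.png

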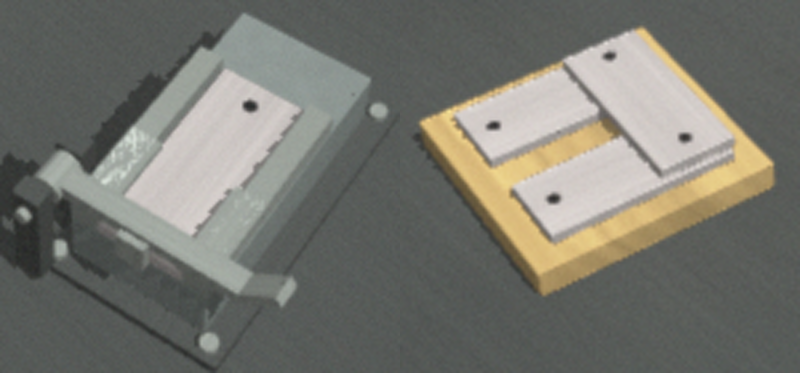

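The crops show the jig body, plate and lip clearly, along with the board corners and mate corners. I'll fit their poses.

```bash
cat > h.py <<'E'
import pickle,numpy as np,cv2
from scipy.optimize import least_squares
np.set_printoptions(suppress=True,precision=2)
def proj(s,P):
    M=s["world_to_cam"];c=P@M[:3,:3].T+M[:3,3]
    return np.c_[s["fx"]*c[:,0]/c[:,2]+s["cx"],s["fy"]*c[:,1]/c[:,2]+s["cy"]]
def tow(p,L):
    c,s=np.cos(p[2]),np.sin(p[2]);return np.asarray(L,float)@np.array([[c,-s,0],[s,c,0],[0,0,1]]).T+[p[0],p[1],0]
def fit(obs,p0):  # obs: list of (snap,local pts,px)
    f=lambda p:np.concatenate([(proj(s,tow(p,L))-px).ravel() for s,L,px in obs])
    o=least_squares(f,p0,loss="soft_l1");return o.x,o.fun if 0 else f(o.x).reshape(-1,2)
E
python3 - <<'E'
from h import *
T=pickle.load(open("top.pkl","rb"));S=pickle.load(open("side.pkl","rb"))
t=lambda a,x:np.array(a)/3.8095+[x,205]-.37
sj=lambda a:np.array(a)/2.6667+[300,285]-.3
sb=lambda a:(np.array(a)-[400,0])/2.963+[168,160]-.33
p,e=fit([(T,[[85,41,40],[85,-41,40],[40,25,48],[40,-25,48],[40,41,54],[40,-41,54]],t([[58,70],[218,37],[110,143],[203,124],[78,150],[237,113]],345)),
 (S,[[85,-41,40],[85,41,40],[40,25,48],[40,-25,48]],sj([[370,78],[243,14],[222,70],[300,108]]))],[590,-150,.2])
print("jig",p,np.degrees(p[2]));print(e.T)
B=[[77.5,77.5,20],[77.5,-77.5,20],[-77.5,-77.5,20],[-77.5,77.5,20]];Mt=[[63,60,36],[63,-60,36],[13,-60,36],[13,60,36]]
b,e=fit([(T,B+Mt,t(np.array([[470,28],[762,63],[720,355],[418,320],[487,53],[718,80],[703,173],[471,147]])-[400,0],144)),
 (S,B+Mt,sb([[640,28],[775,165],[542,275],[420,122],[632,32],[733,143],[662,173],[565,65]]))],[600,230,-.1])
print("board",b,np.degrees(b[2]));print(e.T)
L={"lip":[-76,52-120,69.5],"pivot":[-76,52,60],"rear":[62,0,40],"plate":[-20,0,44]}
for k,v in L.items(): print(k,tow(p,[v]))
print("target",tow(b,[[-38,0,32]]))
q=proj(T,tow(p,[L["lip"]]));print("lip px",q, (q-[345,205])*3.8095)
q=proj(S,tow(p,[L["lip"]]));print((q-[300,285])*2.6667)
# tin top centre px (297,194) z=85
M=T["world_to_cam"];d=M[:3,:3].T@np.array([(296.5-T["cx"])/T["fx"],(195-T["cy"])/T["fy"],1]);C=-M[:3,:3].T@M[:3,3];print("tin",C+d*(85-C[2])/d[2])
np.save("poses.npy",[p,b])
E
```

```text
jig [ 565.49 -195.63  -37.51] -2149.1338084144195
[[-0.97 -2.34 -0.64  0.12  0.08 -0.09  1.24  0.07  1.07  2.22]
 [ 0.4   0.26  0.99  0.48  0.41  1.04  0.17 -1.35 -1.23  1.02]]
board [590.97 186.26  -0.14] -8.260378072701728
[[-0.07 -0.01 -0.11  0.42  0.45  0.41  0.65  0.43  0.93  0.29 -1.16 -0.75
   0.62  1.33  0.03 -1.04]
 [ 0.3  -0.03  0.72  0.65  0.01 -0.07  0.58  0.3  -0.77 -0.74  0.27  0.05
  -1.09 -2.44 -0.82 -1.84]]
lip [[ 503.67 -276.74   69.5 ]]
pivot [[ 481.05 -158.89   60.  ]]
rear [[ 626.38 -183.94   40.  ]]
plate [[ 545.85 -199.4    44.  ]]
target [[553.36 191.72  32.  ]]
lip px [[438.29 291.04]] [[355.38 327.78]]
[[261.9  290.62]]
tin [689.06 -19.59  85.  ]
```

Emit:
move_arm(motion="4 3 0 0 0 7;8 6 0 0 0 14;11 9 0 0 0 21;14 11.5 0 0 0 28;17 14 0 0 0 35;20 16.5 -1 0 0 42;23 19 -2 0 0 49;26 21.5 -3 0 0 56;29 24 -4 0 0 63;31 26 -5 0 0 70", fingers=4.5, squeeze=30)

```text
time: 0.93
tool_pos: [445.6, -322.9, 180.8]
tcp_rot: [-90.0, 0.0, -96.7]
ft_force: [-0.2, -1.3, -0.4]
finger_gap: 44.7
```

Emit:
move_arm(motion="2 1.6 -0.3 0 0 6;4 3.2 -0.6 0 0 12;5 4.2 -0.8 0 0 16;6 4.8 -1 0 0 18;6 4.8 -1 0 0 18;6 4.8 -1 0 0 18")

```text
time: 1.43
tool_pos: [503.6, -276.9, 170.9]
tcp_rot: [-90.1, 0.0, -79.2]
ft_force: [0.8, -0.4, 0.3]
finger_gap: 44.9
```

Run:
```python
from bench import readout, eyes
import cv2,pickle
from h import *
p,b=np.load("poses.npy")
s=eyes.snapshot("wrist");cv2.imwrite("pics/w1.png",s["image"]);pickle.dump(s,open("w1.pkl","wb"))
st=readout.sense();print(st["time"],st["tool_pos"],st["tcp_rot"],st["joint_pos"],st["ft_force"],st["finger_gap"])
print(s["world_to_cam"])
print(proj(s,tow(p,[[-76,-68,69.5],[-69,-41,66],[-83,-41,66],[85,-41,40],[-80,-41,54],[40,-25,48]])))
```

```text
1.4833 [ 503.26 -277.44  171.12] [-90.04   0.   -79.25] [-33.96   5.63  93.59  -0.03  80.81 -44.71] [ 0.93 -0.46  0.03] 44.63832524465799
[[   0.98    0.19   -0.   -442.92]
 [   0.18   -0.94    0.28 -372.27]
 [   0.05   -0.27   -0.96  220.29]
 [   0.      0.      0.      1.  ]]
[[321.86 237.57]
 [333.17 193.92]
 [310.48 193.94]
 [559.38 187.3 ]
 [315.69 190.8 ]
 [500.78 164.65]]
```

View pics/w1.png

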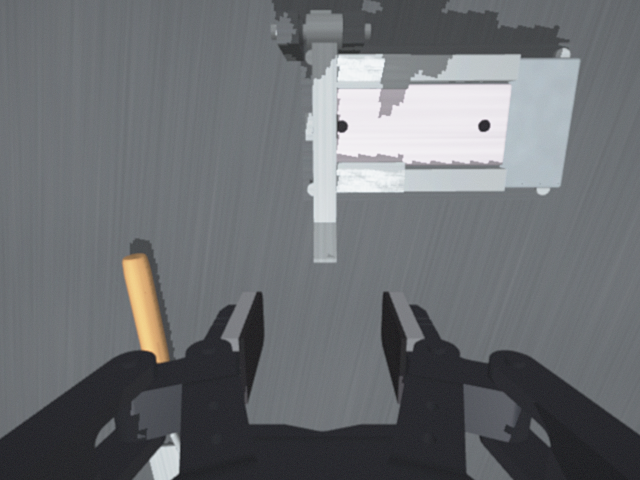

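The wrist view shows the lip centred at about (325,243), against (322,238) predicted. The plate's rear edge runs (511,84) to (504,166) and the jig's rear corners are (578,59) and (561,187). I'll refit with these.

Run:
```python
from h import *
w=pickle.load(open("w1.pkl","rb"))
L=[[85,41,40],[85,-41,40],[40,25,48],[40,-25,48],[40,41,54],[40,-41,54],[-76,-81,80],[-69,-50,66],[-83,-50,66]]
px=np.array([[578.5,59],[561,187],[511,84],[504,166],[519,54],[505,191],[325,261],[336,208],[314,208]])
p,e=fit([(w,L,px)],[565,-195,.19])
print(w["fx"],p,np.degrees(p[2]));print(e.T)
p0,b=np.load("poses.npy");np.save("poses.npy",[p,b])
for k,v in {"lip":[-76,-68,69.5],"rear":[62,0,40],"plate":[-20,0,44]}.items(): print(k,tow(p,[v]))
```

```text
403.98089445894715 [ 567.13 -195.76    0.19] 10.729529624657141
[[ 4.58  0.43  2.18 -0.96  2.35 -1.06 -0.87 -0.56 -1.02]
 [-1.91  1.24 -0.79 -0.52 -0.73  0.49  2.11  0.67  0.63]]
lip [[ 505.12 -276.72   69.5 ]]
rear [[ 628.05 -184.21   40.  ]]
plate [[ 547.48 -199.48   44.  ]]
```

Emit:
move_arm(motion="0.2 0 -3 0 0 0;0.2 0 -6 0 0 0;0.2 0 -8.5 0 0 0;0.2 0 -10.5 0 0 0;0.2 0 -11.5 0 0 0;0.2 0 -12 0 0 0;0.2 0 -12 0 0 0")

```text
time: 2.07
tool_pos: [504.9, -277.3, 50.7]
tcp_rot: [-90.1, 0.0, -79.2]
ft_force: [0.1, 0.1, 0.5]
finger_gap: 45.0
```

Emit:
move_arm(motion="0 0 0 0 0 0;0 0 0 0 0 0;0 0 0 0 0 0;0 0 0 0 0 0;0 0 0 0 0 0;0 0 0 0 0 0;0 0 0 0 0 0;0 0 0 0 0 0", fingers=0.5, squeeze=40)

```text
time: 2.73
tool_pos: [505.7, -278.1, 53.2]
tcp_rot: [-90.0, -0.1, -79.1]
ft_force: [-7.8, -2.1, 6.2]
finger_gap: 12.9
```

Emit:
move_arm(motion="-0.03 0.15 1.2 0 0 0;-0.08 0.42 2.36 0 0 0;-0.15 0.81 3.5 0 0 0;-0.25 1.3 4.6 0 0 0;-0.36 1.89 5.64 0 0 0;-0.49 2.58 6.61 0 0 0;-0.64 3.37 7.51 0 0 0;-0.8 4.24 8.32 0 0 0;-0.98 5.19 9.04 0 0 0;-1.18 6.21 9.66 0 0 0")

```text
time: 3.57
tool_pos: [493.0, -214.0, 148.9]
tcp_rot: [-90.1, 0.0, -79.1]
ft_force: [-6.3, -1.7, -4.6]
finger_gap: 13.0
```

Emit:
move_arm(motion="-0.2 1.06 0.51 0 0 0;-0.4 2.18 0.9 0 0 0;-0.4 2.18 0.9 0 0 0;-0.4 2.18 0.9 0 0 0")

```text
time: 3.9
tool_pos: [488.7, -191.8, 158.1]
tcp_rot: [-90.1, 0.0, -79.1]
ft_force: [-10.7, -1.3, 0.7]
finger_gap: 13.1
```

Emit:
move_arm(motion="0 0 0 0 0 0;0 0 0 0 0 0;0 0 0 0 0 0;0 0 0 0 0 0;0 0 0 0 0 0;0 0 0 0 0 0;0 -2 0 0 0 0;0 -4 0 0 0 0;0 -6 0 0 0 0;0 -6 0 0 0 0", fingers=6)

```text
time: 4.73
tool_pos: [489.8, -256.0, 157.1]
tcp_rot: [-90.0, -0.1, -79.2]
ft_force: [-0.3, -0.2, -0.5]
finger_gap: 60.0
```

Run:
```python
from bench import eyes,readout
import cv2,pickle
from h import *
a=eyes.snapshot("top");b=eyes.snapshot("side");c=eyes.snapshot("wrist")
pickle.dump(c,open("w2.pkl","wb"))
cv2.imwrite("pics/m2.png",np.hstack([cv2.resize(b["image"][230:440,270:480],(400,400)),cv2.resize(c["image"][:, :],(400,300))[:300] if 0 else cv2.copyMakeBorder(cv2.resize(c["image"],(400,300)),0,100,0,0,0)]))
print(readout.sense()["ft_force"])
```

```text
[0.34 0.06 0.44]
```

View pics/m2.png

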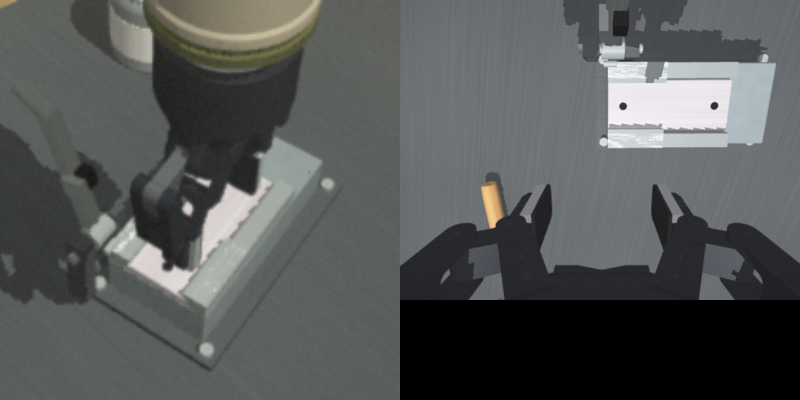

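The finger stands open and the plate hasn't moved. Now I'll go to the rear of the channel, with the gripper closed and turned -90°.

Emit:
move_arm(motion="1 0 0.5 0 0 -7;2.5 0.5 0.5 0 0 -14;4 1 0.5 0 0 -21;5.5 1.5 0.5 0 0 -28;7 2 0.5 0 0 -35;8.5 2.5 0.5 0 0 -42;10 3 0.5 0 0 -49;11.5 4 0 0 0 -56;13 5 0 0 0 -63;14 6 0 0 0 -70", fingers=0)

```text
time: 5.72
tool_pos: [630.8, -191.0, 156.3]
tcp_rot: [-90.1, -0.0, -149.4]
ft_force: [0.5, -0.1, -0.2]
finger_gap: 0.2
```

Emit:
move_arm(motion="0 0.5 -2 0 0 -7;0 1 -4 0 0 -14;0 1.2 -6 0 0 -20;0 1.2 -8 0 0 -20;0 1.2 -10 0 0 -20;0 1.2 -11 0 0 -20;0 1.2 -11.2 0 0 -20;0 1.2 -11.2 0 0 -20")

```text
time: 6.38
tool_pos: [629.4, -180.2, 44.3]
tcp_rot: [-90.1, -0.1, -169.1]
ft_force: [0.2, 0.0, 0.1]
finger_gap: 0.2
```

Emit:
move_arm(motion="0.1 -0.45 -0.1 0 0 0;-0.9 -0.64 -0.1 0 0 0;-1.9 -0.83 -0.1 0 0 0;-2.7 -0.98 -0.1 0 0 0;-3.5 -1.13 -0.1 0 0 0;-4.3 -1.28 -0.1 0 0 0;-5.1 -1.43 -0.1 0 0 0;-5.1 -1.43 -0.1 0 0 0")

```text
time: 7.05
tool_pos: [579.2, -196.2, 45.7]
tcp_rot: [-89.9, 0.1, -169.1]
ft_force: [0.8, -0.4, 5.1]
finger_gap: -0.1
```

Emit:
move_arm(motion="-0.8 -0.15 0 0 0 0;-1.6 -0.3 0 0 0 0;-2.4 -0.45 0 0 0 0;-3.2 -0.61 0 0 0 0;-4 -0.76 0 0 0 0;-4.5 -0.85 0 0 0 0;-4.9 -0.93 0 0 0 0;-4.9 -0.93 0 0 0 0")

```text
time: 7.72
tool_pos: [530.4, -205.5, 45.5]
tcp_rot: [-89.9, 0.2, -169.1]
ft_force: [2.1, -0.2, 7.6]
finger_gap: 0.0
```

Emit:
move_arm(motion="0.5 0.1 0 0 0 0;0.5 0.1 3 0 0 0;0.5 0.1 6 0 0 0;0.5 0.1 10 0 0 0;0.5 -1 14 0 0 0;0 -3 15 0 0 0;-2 -5 15 0 0 0;-4 -6 15 0 0 0;-5.5 -6 15 0 0 0;-5.5 -6 15 0 0 0")

```text
time: 8.55
tool_pos: [471.8, -265.0, 192.9]
tcp_rot: [-90.1, -0.2, -169.2]
ft_force: [-1.0, -0.3, -0.0]
finger_gap: 0.1
```

Run:
```python
from bench import eyes,readout
import cv2,pickle
from h import *
b=eyes.snapshot("side");c=eyes.snapshot("wrist")
pickle.dump(c,open("w3.pkl","wb"))
o=cv2.copyMakeBorder(c["image"],0,0,0,0,0)
o=np.hstack([cv2.resize(c["image"],(560,420)),cv2.resize(b["image"][270:480,250:370],(240,420))])
cv2.imwrite("pics/m3.png",o)
p,_=np.load("poses.npy")
print(readout.sense()["tool_pos"],c["world_to_cam"])
for d in(0,70,90): print(proj(c,tow(p,[[-80-d,25,48],[-80-d,-25,48],[40-d,25,48],[40-d,-25,48]])).ravel()*.875)
```

```text
[ 474.15 -264.47  193.28] [[   0.19   -0.98   -0.   -348.97]
 [  -0.94   -0.18    0.28  373.51]
 [  -0.27   -0.05   -0.96  458.03]
 [   0.      0.      0.      1.  ]]
[189.24 164.76 250.42 164.83 177.25  -0.53 246.44  -0.49]
[195.03 244.63 252.35 244.7  184.6  100.78 248.88 100.83]
[196.55 265.62 252.85 265.7  186.51 127.13 249.52 127.19]
```

View pics/m3.png

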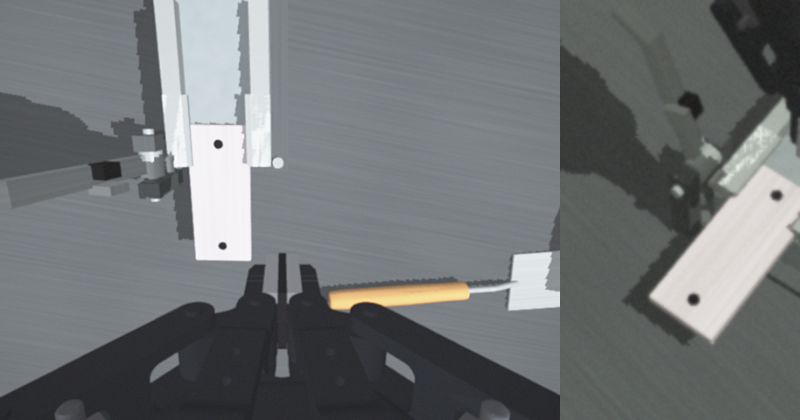

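The plate is out by about 86 mm, with its front edge at row 261, and still caught under the lips. I'll grip it at jig x ≈ -120, with the tool tilted to match the small droop.

Emit:
move_arm(motion="-1 2 0 0.2 -1.1 0;-2 4 -1 0.4 -2.2 0;-2.5 4.7 -3 0.6 -3.3 0;-2.5 4.7 -6 0.6 -3.3 0;-2.5 4.7 -9 0.6 -3.3 0;-2.5 4.7 -12 0.6 -3.3 0;-2.5 4.7 -14 0.6 -3.3 0;-2.5 4.7 -15 0.6 -3.3 0;-2.5 4.7 -15.6 0.6 -3.3 0;-2.5 4.7 -15.6 0.6 -3.3 0", fingers=6.4)

```text
time: 9.48
tool_pos: [449.7, -217.0, 36.9]
tcp_rot: [-90.0, 3.3, -169.1]
ft_force: [-0.2, 0.3, -0.8]
finger_gap: 63.9
```

Run:
```python
from bench import eyes,readout
import cv2,pickle
from h import *
c=eyes.snapshot("wrist");b=eyes.snapshot("side")
cv2.imwrite("pics/m4.png",np.hstack([cv2.resize(c["image"],(560,420)),cv2.resize(b["image"][270:480,250:370],(240,420))]))
s=readout.sense();print(s["tool_pos"],s["tcp_rot"],s["ft_force"],s["joint_pos"])
```

```text
[ 451.   -218.01   39.1 ] [ -89.9     3.42 -169.1 ] [0.04 0.21 0.74] [-33.37   0.24 114.06   2.6   63.2   44.61]
```

View pics/m4.png

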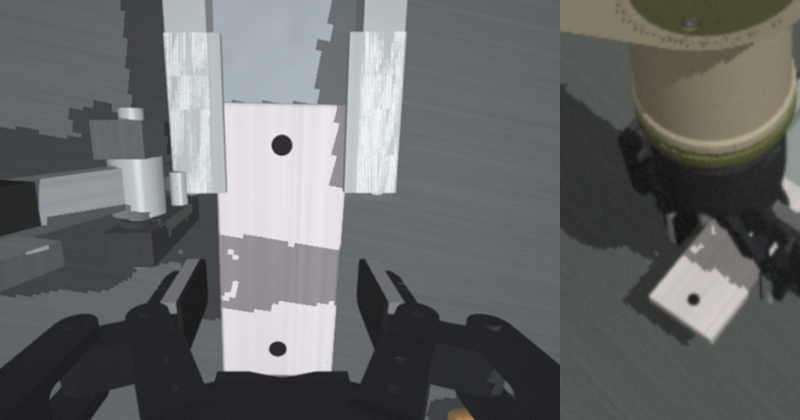

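Run:
```python
from bench import eyes,readout
from h import *
from scipy.spatial.transform import Rotation as R
c=eyes.snapshot("wrist");P=[]
for _ in range(4):
    P.append(readout.sense()["tool_pos"]);eyes.snapshot("wrist")
P=np.array(P);print(P)
s=readout.sense();Rt=R.from_euler("xyz",s["tcp_rot"],degrees=True).as_matrix()
for d in (0,3,6,9,12):
    print(d,(proj(c,P.mean(0)+np.array([[sx,-d,sz] for sz in(-32,32) for sx in(-11,11)])@Rt.T)*.875).round(0).tolist())
print((proj(c,P.mean(0)+np.array([[0,0,0]]))*.875))
```

```text
[[ 451.24 -218.28   39.52]
 [ 451.28 -218.37   39.64]
 [ 451.15 -218.34   39.54]
 [ 450.98 -218.23   39.33]]
0 [[207.0, 250.0], [210.0, 296.0], [355.0, 250.0], [352.0, 296.0]]
3 [[206.0, 253.0], [209.0, 299.0], [356.0, 253.0], [353.0, 299.0]]
6 [[204.0, 256.0], [207.0, 303.0], [358.0, 256.0], [355.0, 303.0]]
9 [[203.0, 259.0], [206.0, 307.0], [359.0, 259.0], [356.0, 307.0]]
12 [[201.0, 262.0], [204.0, 311.0], [361.0, 262.0], [358.0, 311.0]]
[[281.03 273.52]]
```

Emit:
move_arm(motion="0 0 -0.2 0 0 0;0 0 -0.45 0 0 0;0 0 -0.45 0 0 0")

```text
time: 10.08
tool_pos: [449.7, -217.5, 32.9]
tcp_rot: [-90.0, 3.3, -169.1]
ft_force: [-0.9, 0.6, 0.2]
finger_gap: 64.2
```

Emit:
move_arm(motion="0 0 0 0 0 0;0 0 0 0 0 0;0 0 0 0 0 0;0 0 0 0 0 0;0 0 0 0 0 0;0 0 0 0 0 0;0 0 0 0 0 0", fingers=4.2, squeeze=60)

```text
time: 10.67
tool_pos: [449.7, -217.5, 33.3]
tcp_rot: [-90.0, 3.3, -169.1]
ft_force: [-4.5, 1.2, 4.6]
finger_gap: 48.3
```

Run:
```python
from bench import readout
s=readout.sense();print(s["tool_pos"],s["tcp_rot"],s["ft_force"],s["wrist_torque"],s["finger_gap"])
```

```text
[ 449.71640227 -217.4731669    33.34054205] [ -89.98762646    3.3254479  -169.11385294] [-4.53313508  1.15320891  4.59727124] [0.32143243 0.65521577 0.15704095] 48.255343585646905
```

Emit:
move_arm(motion="-0.7 -0.13 -0.04 0 0 0;-1.5 -0.28 -0.09 0 0 0;-2.3 -0.44 -0.13 0 0 0;-3.1 -0.59 -0.18 0 0 0;-3.9 -0.74 -0.23 0 0 0;-4.7 -0.89 -0.28 0 0 0;-5.5 -1.04 -0.33 0 0 0;-6 -1.1 0 0 0 0;-6 -1.1 1 0 0 0;-6 -1.1 2 0 0 0")

```text
time: 11.5
tool_pos: [389.5, -228.5, 54.1]
tcp_rot: [-90.0, 3.3, -169.2]
ft_force: [0.2, 0.3, -0.4]
finger_gap: 47.9
```

Emit:
move_arm(motion="0 0 2.5 -0.2 1.1 0;0 0 5 -0.4 2.2 0;0 0 8 -0.6 3.3 0;0 0 11 -0.6 3.3 0;0 0 14 -0.6 3.3 0;0 0 16.5 -0.6 3.3 0;0 0 18 -0.6 3.3 0;0 0 18.5 -0.6 3.3 0;0 0 18.5 -0.6 3.3 0")

```text
time: 12.25
tool_pos: [391.1, -229.2, 241.1]
tcp_rot: [-89.8, 0.2, -169.1]
ft_force: [-0.5, 0.7, -0.1]
finger_gap: 47.8
```

Run:
```python
from bench import eyes,readout
import cv2
from h import *
c=eyes.snapshot("wrist");b=eyes.snapshot("side")
cv2.imwrite("pics/m5.png",np.hstack([cv2.resize(c["image"],(400,300)),cv2.resize(b["image"][200:480,200:573],(400,300))]))
s=readout.sense();print(s["tool_pos"],s["tcp_rot"],s["ft_force"],s["wrist_torque"],s["finger_gap"],s["joint_pos"])
```

```text
[ 389.84 -228.33  237.84] [ -90.03   -0.02 -169.11] [ 0.62 -0.16 -1.36] [0.02 0.05 0.06] 47.88624373754959 [-36.87 -16.26 107.11   0.    89.18  42.24]
```

View pics/m5.png

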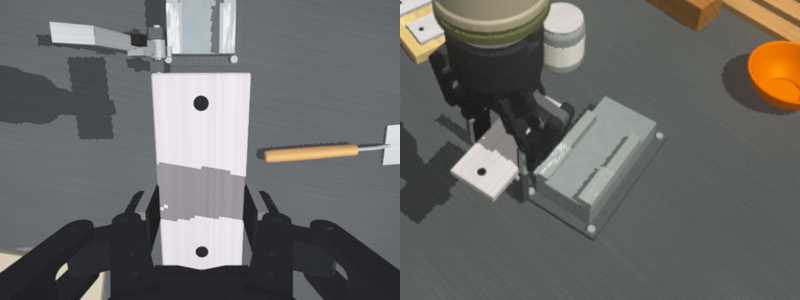

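```bash
cat > hand.py <<'E'
from bench import eyes,readout
from h import *
from scipy.spatial.transform import Rotation as R
c=eyes.snapshot("wrist");s=readout.sense();Rt=R.from_euler("xyz",s["tcp_rot"],degrees=True).as_matrix()
g=cv2.cvtColor(c["image"],cv2.COLOR_BGR2GRAY);g=cv2.GaussianBlur(g,(3,3),0).astype(int)
px=[]
def sub(a,b,line,horiz): # strongest step
    d=np.abs(np.diff(line[a:b]));k=d.argmax();w=d[max(0,k-2):k+3];return a+max(0,k-2)+(w*np.arange(len(w))).sum()/w.sum()+.5
L=[(sub(215,290,g[r],0),r) for r in range(130,250,10)]
Rr=[(sub(360,420,g[r],0),r) for r in range(130,250,10)]
T=[(x,sub(95,135,g[:,x],0)) for x in list(range(260,300,8))+list(range(345,390,8))]
def hole(x,y):
    w=g[y-20:y+20,x-20:x+20];m=(w<90)
    n,_,st,ce=cv2.connectedComponentsWithStats(m.astype(np.uint8));k=np.argmin(np.hypot(*(ce[1:]-20).T))+1
    return ce[k]+[x-20,y-20],st[k,4]
h1,a1=hole(322,165);h2,a2=hole(323,403)
print(h1,a1,h2,a2);print(np.array(L)[[0,-1]],np.array(Rr)[[0,-1]],np.array(T)[[0,-1]])
# plate frame in tool: long axis = tool x (sign toward rear), width = tool z, normal=-y ; params: u (along), v(jaw), d (centre behind TCP), yaw, tilt, hole half spacing
tx=Rt[:,0];sg=1 if tx@[np.cos(np.radians(10.7)),np.sin(np.radians(10.7)),0]>0 else -1
def P(q,l,w,t=4):
    u,v,d,ya,ti,hh=q
    loc=np.array([[l,-t,w]],float) if 0 else np.c_[np.atleast_1d(l),np.full(np.size(l),-t),np.full(np.size(l),w)]
    loc=loc*[sg,1,1]
    r=R.from_euler("yz",[ya,ti]).as_matrix()
    return s["tool_pos"]+(loc@r.T+[u,-d,v])@Rt.T
def dist(pts,a,b):
    n=np.array([-(b-a)[1],(b-a)[0]])/np.hypot(*(b-a));return (np.array(pts)-a)@n
def f(q,dfix=None):
    A,B=proj(c,P(q,[60,-60],25));C,D=proj(c,P(q,[60,-60],-25));H=proj(c,np.vstack([P(q,[q[5]],0),P(q,[-q[5]],0)]))
    sl,sr=((A,B),(C,D)) if A[0]<C[0] else ((C,D),(A,B))
    return np.r_[dist(L,*sl),dist(Rr,*sr),dist(T,A,C),(H-[h1,h2]).ravel()*2]
for d in (None,6,8):
    q0=[sg*14,0,7,0,0,45]
    if d is None: o=least_squares(f,q0,loss="soft_l1");q=o.x
    else: o=least_squares(lambda z:f(np.r_[z[:2],d,z[2:]]),np.delete(q0,2),loss="soft_l1");q=np.r_[o.x[:2],d,o.x[2:]]
    print("sg",sg,"u v d",q[:3],"yaw tilt deg",np.degrees(q[3:5]),"hole",q[5],"rms",np.sqrt((f(q)**2).mean()))
E
python3 hand.py
```

```text
[321.23 164.83] 406 [322.55 402.55] 232
[[242.44 130.  ]
 [248.85 240.  ]] [[400.52 130.  ]
 [395.13 240.  ]] [[260.   116.67]
 [385.   115.97]]
sg -1 u v d [-12.82   0.98   7.24] yaw tilt deg [-0.22 -0.77] hole 44.93293340915163 rms 3.056221251430859
sg -1 u v d [-12.82   0.98   6.  ] yaw tilt deg [-0.23  0.36] hole 45.117740577975525 rms 3.2612518433514017
sg -1 u v d [-12.88   0.97   8.  ] yaw tilt deg [-0.21 -1.23] hole 44.73063645178268 rms 3.052243553228235
```

Emit:
move_arm(motion="1 3 0 0 0 6;2 6.5 0 0 0 12;3.5 10 0 0 0 19;5 13.5 0 0 0 26;6.5 17 0 0 0 33;8 20.5 0 0 0 40;9.5 24 0 0 0 47;11 27.5 0 0 0 54;12.5 31 0 0 0 61;14 34.5 0 0 0 68")

```text
time: 13.23
tool_pos: [529.4, 118.3, 236.3]
tcp_rot: [-90.2, -0.1, -100.8]
ft_force: [1.0, -0.6, -0.2]
finger_gap: 48.1
```

Emit:
move_arm(motion="1 3 -1 0 0 2;1.8 5 -3 0 0 2.7;2.2 6.2 -6 0 0 2.7;2.2 6.2 -9 0 0 2.7;2.2 6.2 -11 0 0 2.7;2.2 6.2 -12 0 0 2.7;2.2 6.2 -12 0 0 2.7;2.2 6.2 -12 0 0 2.7")

```text
time: 13.9
tool_pos: [551.4, 178.1, 117.8]
tcp_rot: [-90.1, -0.0, -98.4]
ft_force: [1.0, 0.6, -0.1]
finger_gap: 48.7
```

Run:
```python
from bench import eyes,readout
import cv2,pickle
from h import *
c=eyes.snapshot("wrist");s=readout.sense()
pickle.dump((c,s),open("w6.pkl","wb"))
cv2.imwrite("pics/m6.png",cv2.resize(c["image"],(800,600),interpolation=cv2.INTER_CUBIC))
_,b=np.load("poses.npy")
print(s["tool_pos"],s["tcp_rot"],s["finger_gap"])
for n,L in {"mate":[[13,60,36],[13,-60,36],[63,60,36],[63,-60,36]],"low_l":[[-60,63,28],[-60,13,28],[13,13,28]],"board":[[-77.5,77.5,20],[77.5,77.5,20],[77.5,-77.5,20]]}.items():
    print(n,(proj(c,tow(b,L))*1.25).round(0).tolist())
```

```text
[552.51 178.31 119.37] [-89.95   0.02 -98.44] 48.04496525765776
mate [[521.0, 143.0], [506.0, 399.0], [639.0, 142.0], [608.0, 399.0]]
low_l [[351.0, 136.0], [354.0, 249.0], [511.0, 249.0]]
board [[312.0, 103.0], [661.0, 102.0], [620.0, 415.0]]
```

View pics/m6.png

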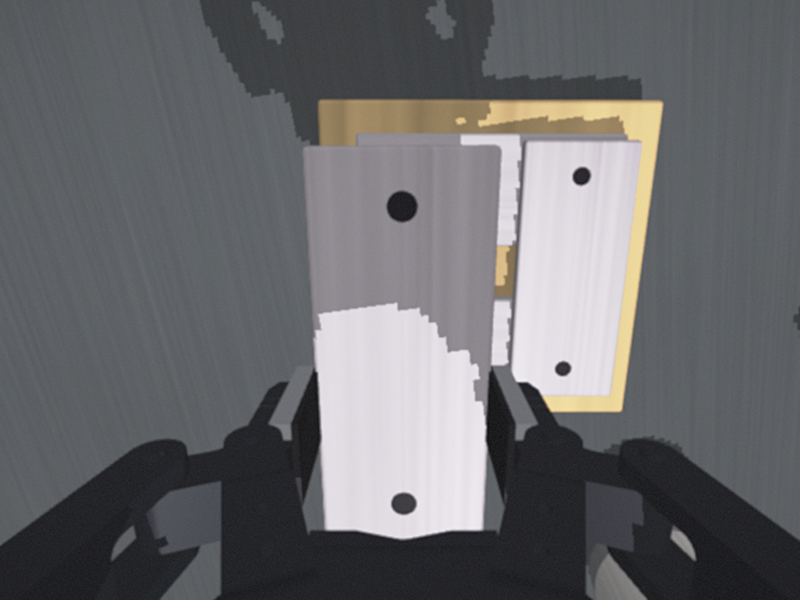

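The wrist view shows the held plate parallel to the mate plate, whose left edge runs (525,141) to (514,396). The board corners are (319,100), (662,101) and (622,411). I'll refit the board from these and compute the correction.

Run:
```python
from h import *
from scipy.spatial.transform import Rotation as R
c,s=pickle.load(open("w6.pkl","rb"))
L=[[13,60,36],[63,60,36],[63,-60,36],[13,-60,36],[-77.5,77.5,20],[77.5,77.5,20],[77.5,-77.5,20],[-60,63,28]]
px=np.array([[525,141],[641,141],[611,395],[513,396],[319,100],[662,101],[622,411],[357,134]])/1.25-.1
_,b0=np.load("poses.npy")
b,e=fit([(c,L,px)],b0);print("board",b,np.degrees(b[2]),b0);print(e.T)
np.save("board2.npy",b)
Rt=R.from_euler("xyz",s["tcp_rot"],degrees=True).as_matrix()
pc=s["tool_pos"]+Rt@[-12.85,-7.2,.98]
t=tow(b,[[-38,0,32]])[0];print("plate",pc,"target",t,"move",t-pc)
print("plate yaw",s["tcp_rot"][2]+180+.22,"want",np.degrees(b[2])+90)
# predicted held-plate rear corners
print(proj(c,pc+np.array([[-60,-4,-25],[-60,-4,25]])@Rt.T)*1.25)
```

```text
board [592.49 186.98  -0.15] -8.404992874243137 [590.97 186.26  -0.14]
[[ 0.15  1.96  0.18 -3.29 -2.46  2.35  0.81 -2.06]
 [-0.46 -0.53  2.01  1.14  0.18 -0.88  1.98 -0.16]]
plate [555.36 190.87 126.58] target [554.9  192.54  32.  ] move [ -0.45   1.67 -94.58]
plate yaw 81.78097882118428 want 81.59500712575687
[[305.62 137.83]
 [510.08 137.81]]
```

Emit:
move_arm(motion="-0.05 0.17 -2 0 0 -0.2;-0.05 0.17 -4 0 0 -0.2;-0.05 0.17 -6 0 0 -0.2;-0.05 0.17 -7 0 0 -0.2;-0.05 0.17 -7.6 0 0 -0.2;-0.05 0.17 -7.8 0 0 -0.2;-0.05 0.17 -7.8 0 0 -0.2;-0.05 0.17 -7.8 0 0 -0.2")

```text
time: 14.62
tool_pos: [552.6, 180.3, 41.9]
tcp_rot: [-89.9, 0.0, -98.6]
ft_force: [-0.1, 0.9, -0.0]
finger_gap: 48.1
```

Run:
```python
from bench import eyes,readout
import cv2,pickle
from h import *
c=eyes.snapshot("wrist");s=readout.sense();d=eyes.snapshot("side")
pickle.dump((c,s),open("w7.pkl","wb"))
pic=np.zeros((600,800,3),np.uint8)
pic[:430]=cv2.resize(c["image"][:344],(800,430),interpolation=cv2.INTER_CUBIC)
pic[430:,:340]=cv2.resize(d["image"][150:278,150:406],(340,170),interpolation=cv2.INTER_CUBIC)
cv2.imwrite("pics/m7.png",pic)
b=np.load("board2.npy");print(s["tool_pos"],s["tcp_rot"],s["ft_force"])
for n,L in {"mate":[[13,60,36],[13,-60,36],[63,60,36]],"low_l":[[-60,63,28],[-60,13,28]],"goal":[[-63,60,36],[-13,60,36]],"board":[[-77.5,77.5,20],[77.5,77.5,20]]}.items():
    print(n,(proj(c,tow(b,L))*1.25).round(0).tolist())
```

```text
[552.63 180.32  41.98] [-89.87   0.05 -98.62] [ 0.59 -1.02 -0.68]
mate [[582.0, 142.0], [550.0, 505.0], [760.0, 141.0]]
low_l [[326.0, 133.0], [333.0, 296.0]]
goal [[312.0, 143.0], [490.0, 142.0]]
board [[270.0, 84.0], [783.0, 82.0]]
```

View pics/m7.png

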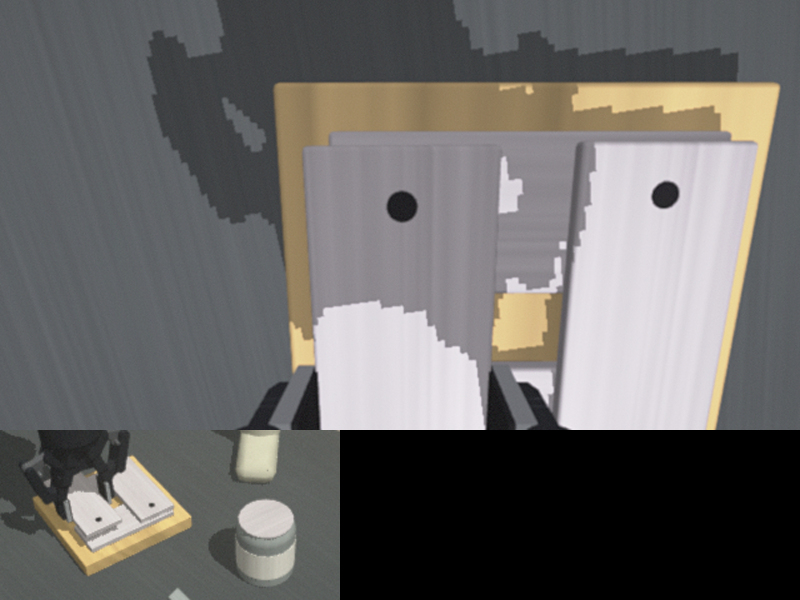

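The held plate's rear edge runs (305,147) to (500,147) and the mate's (581,142) to (757,141). The sideways fit is within about 0.2 mm. It needs about 1.3 mm more along board +y and 15 mm down, so I'll lower it carefully.

Emit:
move_arm(motion="0.02 0.13 -0.3 0 0 0;0.02 0.13 -0.6 0 0 0;0.02 0.13 -0.9 0 0 0;0.02 0.13 -1.1 0 0 0;0.02 0.13 -1.2 0 0 0;0.02 0.13 -1.2 0 0 0")

```text
time: 15.22
tool_pos: [551.2, 181.3, 27.8]
tcp_rot: [-90.1, -0.0, -98.6]
ft_force: [0.9, -0.4, -1.1]
finger_gap: 48.1
```

Emit:
move_arm(motion="0 0 -0.08 0 0 0;0 0 -0.16 0 0 0;0 0 -0.16 0 0 0;0 0 -0.16 0 0 0")

```text
time: 15.55
tool_pos: [551.7, 181.4, 26.8]
tcp_rot: [-90.0, 0.0, -98.6]
ft_force: [0.5, -0.4, -0.9]
finger_gap: 48.0
```

Emit:
move_arm(motion="0 0 -0.08 0 0 0;0 0 -0.12 0 0 0;0 0 -0.12 0 0 0")

```text
time: 15.8
tool_pos: [551.7, 181.4, 25.6]
tcp_rot: [-90.0, 0.0, -98.6]
ft_force: [-0.8, -0.1, -1.1]
finger_gap: 48.0
```

Emit:
move_arm(motion="0 0 -0.08 0 0 0;0 0 -0.12 0 0 0;0 0 -0.12 0 0 0")

```text
time: 16.05
tool_pos: [551.9, 181.4, 25.4]
tcp_rot: [-90.0, 0.0, -98.6]
ft_force: [-3.7, -1.5, 7.7]
finger_gap: 48.2
```

Contact, with fz about 8 N. I'll open a little and retreat straight up.

Emit:
move_arm(motion="0 0 0.05 0 0 0;0 0 0.05 0 0 0;0 0 0.05 0 0 0;0 0 0.05 0 0 0;0 0 0.05 0 0 0;0 0 0.05 0 0 0", fingers=5.9)

```text
time: 16.55
tool_pos: [551.6, 181.4, 24.8]
tcp_rot: [-90.0, -0.0, -98.6]
ft_force: [0.5, -0.4, -0.3]
finger_gap: 59.1
```

Emit:
move_arm(motion="0 0 0.6 0 0 0;0 0 1.6 0 0 0;0 0 3 0 0 0;0 0 5 0 0 0;0 0 8 0 0 0;0 0 11 0 0 0;-1 -1 14 0 0 0;-2.5 -2.5 16 0 0 0;-4 -4 17 0 0 0;-4 -4 17 0 0 0")

```text
time: 17.38
tool_pos: [512.1, 140.0, 199.9]
tcp_rot: [-89.7, 0.1, -98.7]
ft_force: [-0.1, -0.8, 0.2]
finger_gap: 58.9
```

Run:
```python
from bench import eyes,readout
import cv2,pickle
from h import *
c=eyes.snapshot("wrist");s=readout.sense();d=eyes.snapshot("side")
pickle.dump((c,s),open("w8.pkl","wb"))
pic=np.zeros((600,800,3),np.uint8)
pic[:400]=cv2.resize(c["image"][:200,120:520],(800,400),interpolation=cv2.INTER_CUBIC)
pic[400:,:400]=cv2.resize(d["image"][150:270,150:390],(400,200),interpolation=cv2.INTER_CUBIC)
pic[400:,400:]=cv2.resize(d["image"][270:450,240:480],(400,200))
cv2.imwrite("pics/m8.png",pic)
b=np.load("board2.npy");print(s["tool_pos"],s["tcp_rot"],s["ft_force"],s["finger_gap"])
for n,L in {"mate":[[13,60,36],[63,60,36],[63,-60,36],[13,-60,36]],"goal":[[-63,60,36],[-13,60,36],[-13,-60,36],[-63,-60,36]]}.items():
    print(n,((proj(c,tow(b,L))-[120,0])*2).round(0).tolist())
```

```text
[512.36 140.81 198.12] [-89.73   0.08 -98.68] [0.76 0.04 0.35] 59.227089228453465
mate [[645.0, 99.0], [788.0, 99.0], [749.0, 435.0], [621.0, 436.0]]
goal [[426.0, 100.0], [570.0, 100.0], [554.0, 436.0], [425.0, 437.0]]
```

View pics/m8.png

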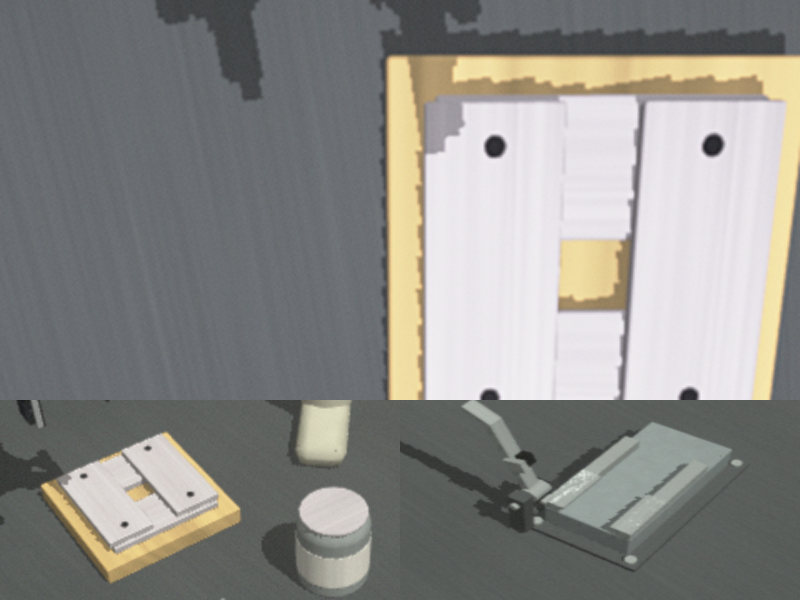

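The plate lies flat beside the mate, the finger stands open and the tin is in place. By eye the gap looks slightly wide, so I'll check it numerically.

```bash
cat > chk.py <<'E'
from h import *
import sys
c,s=pickle.load(open(sys.argv[1],"rb"));b=np.load("board2.npy")
g=cv2.cvtColor(c["image"],cv2.COLOR_BGR2GRAY)
M=c["world_to_cam"];C=-M[:3,:3].T@M[:3,3]
def back(p,z):
    d=M[:3,:3].T@np.array([(p[0]-c["cx"])/c["fx"],(p[1]-c["cy"])/c["fy"],1]);return (C+d*(z-C[2])/d[2])[:2]
H=[]
for L in([-38,45,36],[-38,-45,36],[38,45,36],[38,-45,36]):
    x,y=proj(c,tow(b,[L]))[0].round().astype(int);w=g[y-14:y+14,x-14:x+14].astype(float)
    n,_,st,ce=cv2.connectedComponentsWithStats((w<100).astype(np.uint8));k=np.argmin(np.hypot(*(ce[1:]-14).T))+1
    wt=np.clip(170-w,0,None)*(np.hypot(*(np.mgrid[:28,:28]-ce[k][::-1,None,None]))<8);yy,xx=np.mgrid[:28,:28]
    H.append([x-14+(wt*xx).sum()/wt.sum(),y-14+(wt*yy).sum()/wt.sum()]);
print("px",np.array(H).ravel())
for z in(36,32,28):
    a,a2,m,m2=[back(h,z) for h in H]
    u=(m-m2)/np.hypot(*(m-m2));n=np.array([u[1],-u[0]])
    ang=lambda v:np.degrees(np.arctan2(v[1],v[0]))
    dc=(m+m2)/2-(a+a2)/2
    print(z,"spacing",np.hypot(*(a-a2)),np.hypot(*(m-m2)),"perp",dc@n,"along",dc@u,"dyaw",ang(a-a2)-ang(m-m2),"centre",(a+a2)/2)
E
python3 chk.py w8.pkl
```

```text
px [367.02  72.85 364.35 198.81 476.    72.18 463.97 198.13]
36 spacing 89.95489174987009 89.97434764588587 perp 76.7643156391013 along 0.3148482473673906 dyaw 0.32579034569477017 centre [554.04 192.88]
32 spacing 91.12956554440086 91.1492755047677 perp 77.76674061213193 along 0.3189596856476495 dyaw 0.32579034569474175 centre [554.45 192.67]
28 spacing 92.30423933893164 92.32420336364954 perp 78.76916558516254 along 0.323071123927881 dyaw 0.3257903456946991 centre [554.86 192.47]
```

```bash
python3 -c "
from bench import r
print(r.hand_in())"
```

```text
the job is handed in; nothing more can be done
None
```

The finished plate is out of the jig and lying flat on the stack as the second plate of the top layer. I handed the job in at about 17.5 s of the 72 s allowed.

**What I did:**
1. I gripped the finger's lip and raised it through about 1.2 rad. When I let go, it flipped open by itself.
2. I pushed the plate about 86 mm out of the front with the closed fingers.
3. I gripped the overhanging end and pulled the plate clear of the jig. Then I carried it high over the open finger and the tin.
4. I lowered it onto the two lower plates to a light contact of about 8 N, let go and moved well away.

**Last checks:**
- **Position:** measured from the rivet holes, the plate's centre is 76.8 mm from the other top plate's, against 76 mm nominal. That makes the gap about 1 mm wide. The plate is 0.3 mm off along its length and 0.3° from parallel.
- **Rest of the scene:** the last pictures showed the finger standing open, with the tin and the other plates where they were. The gripper was clear, with no force on it.

**What disagreed:**
- **Gap:** reading the plate edges by eye in the last picture put the gap at 26.5 to 28 mm. I trusted the hole measurement more.
- **Position before placing:** the camera estimates of where the plate sat differed by about 2 mm. I went by its position relative to the other top plate in the same picture.

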